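Load the photo turntable and set the shot dial

ROBOT

A 6-joint arm with a two-finger parallel gripper is mounted at the origin on the work surface. World frame = base frame: x ahead of the robot, y to its left, z up, the work surface at z = 0. Lengths are in mm, angles in rad, forces in N, time in s.
With the tool pointing down it reaches from about 400 to 825 mm from the base axis. Payload 7 kg.
Tool frame: the origin (TCP) lies on the centre line of the jaws, within the pads' length; the fingertips stand 8 mm ahead of it and the grasp point (between the pads) lies 11 mm behind it (r.tips_ahead is the distance from the TCP to the fingertips, in mm); z points along the fingers, y is the line along which they close (so a half turn about z gives the same grasp; the last joint's range is limited). The gripper opens to 85 mm and grips with 20 to 120 N. Pads are 22 mm wide; open, the fingers measure 114 mm over their backs; the gripper's body (76 mm by 85 mm) begins 54 mm behind the grasp point. The pads swing forward as they close: fully open they stand 13 mm farther back than shut.
Start: joints at [1.529, 0.359, 0.012, 0, -1.224, -0.288], TCP at [218.609, 638.596, 239.302] pointing down, gripper open.
Joint ranges: [-3.07, 3.07], [-1.43, 2.12], [-1.02, 1.25], [-3.03, 1.67], [-3.05, -0], [-3.03, 3.03]. Speed limits (rad/s): [2.39, 2.39, 3.01, 3.14, 3.14, 3.14].

INTERFACE

Orientations are given as a unit quaternion [w, x, y, z].
In Python, from plant import r gives the robot as it stands. Calls block until the motion is done:
- r.reach(position, orientation): joint-space move of the TCP to a pose.
- r.movel(position, rotation=None, speed=150, f_stop=None): straight line of the TCP; rotation=None keeps the orientation; speed is the mean speed in mm/s. With f_stop (N) it stops when the force on the tool has changed by that much, and returns True; else False.
- r.goto_joints(angles): joint-space move.
- r.ungrasp() and r.clamp(force=None): open the fingers fully, or close them until they stop; force is the grip in N (None keeps the last).
- r.wait(seconds).
- r.solve_ik(position, orientation): joint angles nearest the present ones, or None.
- r.read_camera(name): name is "side" or "top" or "wrist"; returns a dict with "color" (420x560x3 uint8, red, green, blue), "K" (3x3 intrinsics, pixels), "distortion" ([k1, k2, p1, p2, k3] as OpenCV has them; the pictures are not rectified), "cam_to_world" (4x4, takes a point from camera to world coordinates). Camera axes: x right, y up, looking along -z (the intrinsics and any distortion apply to the point x, -y, -z); pixel columns grow to the right and rows downward; lengths in mm; the calibration is good to about 2 mm. A picture is of the moment at which its call begins. There is no depth.
A pose or a line that the arm cannot do raises r.PlanningError and nothing moves.
- r.job_done(): hands the job in; it is judged then, once.
Readings, each from a call of its own:
- r.get_time_s(): time.
- r.get_q(): joint angles.
- r.get_joint_velocities(): joint speeds.
- r.get_tau(): joint torques, N m.
- r.get_position(): TCP position.
- r.get_tcp_rot(): TCP orientation.
- r.get_ft_force(): force on the tool from outside, world axes, zero at the start.
- r.get_ft_torque(): the same for the moment, N m.
- r.get_opening(): finger opening in mm.
- r.get_gripper_force(): force on a finger pad.
Only numpy, scipy, OpenCV 4.12 (cv2) and the standard library are available. Lean on these libraries where they do the work, as an engineer would, in place of code of your own. Each camera call takes 0.05 s, during which the arm holds its last target. There are 200 camera calls.

TASK

Get the porcelain figurines ready for their turntable photographs. First turn the shot dial on the grey control box anticlockwise back to its stop, then stand every figurine in the pocket of the platter that fits its plinth, and only when all are in, turn the loaded platter a quarter turn anticlockwise (two of its clicks). Last, turn the dial up clockwise from its stop by exactly one click for each figurine, and leave the other things on the table where they are.

Things in the scene. Friction and masses are not known exactly. Their poses are not given: they have to be found in the camera images.
- figure_round (a point): Porcelain figurine, 160 g, 88 mm tall: a lady on a round plinth 46 mm across; plinth 10 mm thick. Round body 26 mm across from 40 to 66 mm up, to grip from any side; skirt below up to 38 mm across. Point: on its upright axis, 44 mm above its underside, z up. None from the start if absent (three or all four are there).
- pocket_round (a point): Pocket for figure_round on the turntable's platter: its plinth's outline with 2 mm play a side, walls 5 mm high, 4 mm thick. Point: centre of its floor (30 mm above the table), z up; a seated figurine's point is 44 mm above it. Any yaw fits. It turns with the platter.
- figure_square (a point): Porcelain figurine, 160 g, 88 mm tall: a man with a hat on a square plinth 40 x 40 mm (sides along the point's x and y); plinth 10 mm thick. Round body 26 mm across from 40 to 66 mm up, to grip from any side; skirt below up to 38 mm across. Point: on its upright axis, 44 mm above its underside, z up. None from the start if absent (three or all four are there).
- pocket_square (a point): Pocket for figure_square on the turntable's platter: its plinth's outline with 2 mm play a side, walls 5 mm high, 4 mm thick. Point: centre of its floor (30 mm above the table), z up; a seated figurine's point is 44 mm above it. Fits in four yaws, when the points' x axes differ by a multiple of 90 degrees. It turns with the platter.
- figure_oblong (a point): Porcelain figurine, 160 g, 88 mm tall: a couple on an oblong plinth, 60 mm along the point's x, 32 mm along y; joined bodies 40 mm along x, 26 mm thick along y up to 66 mm, to be gripped across y; plinth 10 mm thick. Point: on its upright axis, 44 mm above its underside, z up. None from the start if absent (three or all four are there).
- pocket_oblong (a point): Pocket for figure_oblong on the turntable's platter: its plinth's outline with 2 mm play a side, walls 5 mm high, 4 mm thick. Point: centre of its floor (30 mm above the table), z up; a seated figurine's point is 44 mm above it. Fits in two yaws, when the x axes are parallel either way round. It turns with the platter.
- figure_tri (a point): Porcelain figurine, 160 g, 88 mm tall: a hatted figure on a triangular plinth, equal sides 54 mm, one side facing the point's +x; plinth 10 mm thick. Round body 26 mm across from 40 to 66 mm up, to grip from any side; skirt below up to 38 mm across. Point: on its upright axis, 44 mm above its underside, z up. None from the start if absent (three or all four are there).
- pocket_tri (a point): Pocket for figure_tri on the turntable's platter: its plinth's outline with 2 mm play a side, walls 5 mm high, 4 mm thick. Point: centre of its floor (30 mm above the table), z up; a seated figurine's point is 44 mm above it. Fits in three yaws, when the x axes differ by a multiple of 120 degrees. It turns with the platter.
- platter_centre (a point): Axis of the turntable's white round platter, on its top face (30 mm above the table). Platter 270 mm across, pocket centres 66 mm from the axis, 90 degrees apart; the handle lies half-way in angle between the oblong and the square one.
- handle_grip (a point): Aluminium handle post that stands up from the platter near its rim, 121 mm from the axis: round, 16 mm across, 60 mm tall above the platter. The point is on the post's axis, 14 mm below its top.
- platter (a joint): Angle of the platter in rad, growing anticlockwise seen from above. It starts at 0, the loading position (stop just behind). It clicks into rest every 45 degrees (0.785); 0.25 N m to pass a click, about 2 N at the post; released, it falls into the nearest click. It could turn on to 3.2.
- dial_grip (a point): Shot dial on top of the grey control box (100 x 110 mm, 38 mm high): black disc 48 mm across with a grip bar 44 mm long, 14 mm wide and 32 mm tall above the disc; a white line on top marks its pointing end. Point: on the dial's upright axis, 9 mm below the bar's top, 74 mm above the table; bar along the point's x, line to -x.
- dial (a joint): Angle of the dial in rad, growing clockwise seen from above. 0 is the click at the anticlockwise stop (the stop itself lies at -0.05); a click every 20 degrees (0.349), nine beyond the first; it starts two to six clicks from the stop. Torque to pass a click 0.06 N m; released, it falls into the nearest click.
- tape_roll: Bystander, to be left alone: parcel tape roll, 90 mm across, 45 mm tall, its origin centre underneath.
- mug: Bystander, to be left alone: mug, blue, 80 mm across, 90 mm tall, origin centre underneath.
- candlestick: Bystander, to be left alone: brass candlestick, 80 mm foot, 90 mm tall, origin centre underneath.
- tin: Bystander, to be left alone: steel tin, 85 x 60 x 35 mm, origin centre underneath.
- saucer: Bystander, to be left alone: saucer, white porcelain, 110 mm across, 16 mm high, origin centre underneath.
- jar_lid: Bystander, to be left alone: brass jar lid, 68 mm across, 14 mm high, origin centre underneath.
Things that resemble listed ones, but are neither listed nor needed, are in the scene too. What is shaped like the part that bears figure_square but green or pink is not meant.

How it is judged (in metres and radians):
On the way, in this order (a step that is already met when the one before it is completed fails the run):
1. the dial is back at its stop (value of joint dial below 0.1 rad), for 0.2 s.
2. every figurine sits in its pocket, the platter still in the loading position (horizontal distance between figure_round and pocket_round below 0.006 m and z of figure_round in the frame of pocket_round between 0.04 and 0.0462 m and angle between each of figure_round, figure_square, figure_oblong, figure_tri's own z axis and vertical below 0.05 rad and horizontal distance between figure_square and pocket_square below 0.006 m and z of figure_square in the frame of pocket_square between 0.04 and 0.0462 m and horizontal distance between figure_oblong and pocket_oblong below 0.006 m and z of figure_oblong in the frame of pocket_oblong between 0.04 and 0.0462 m and horizontal distance between figure_tri and pocket_tri below 0.006 m and z of figure_tri in the frame of pocket_tri between 0.04 and 0.0462 m and value of joint platter between -0.12 and 0.12 rad), for 0.2 s.
3. the platter rests a quarter turn on, with the figurines in their pockets (horizontal distance between figure_round and pocket_round below 0.006 m and z of figure_round in the frame of pocket_round between 0.04 and 0.0462 m and angle between each of figure_round, figure_square, figure_oblong, figure_tri's own z axis and vertical below 0.05 rad and horizontal distance between figure_square and pocket_square below 0.006 m and z of figure_square in the frame of pocket_square between 0.04 and 0.0462 m and horizontal distance between figure_oblong and pocket_oblong below 0.006 m and z of figure_oblong in the frame of pocket_oblong between 0.04 and 0.0462 m and horizontal distance between figure_tri and pocket_tri below 0.006 m and z of figure_tri in the frame of pocket_tri between 0.04 and 0.0462 m and value of joint platter between 1.471 and 1.671 rad), for 0.2 s.
4. the dial is as many clicks from its stop as there are figurines ((((height (world z) of figure_round above -5 m or value of joint dial above 9 rad) and (height (world z) of figure_square above -5 m or value of joint dial above 9 rad) and (height (world z) of figure_oblong above -5 m or value of joint dial above 9 rad) and (height (world z) of figure_tri above -5 m or value of joint dial above 9 rad) and value of joint dial between 1.296 and 1.496 rad) or (((height (world z) of figure_round below -5 m and value of joint dial above -9 rad) or (height (world z) of figure_square below -5 m and value of joint dial above -9 rad) or (height (world z) of figure_oblong below -5 m and value of joint dial above -9 rad) or (height (world z) of figure_tri below -5 m and value of joint dial above -9 rad)) and value of joint dial between 0.947 and 1.147 rad))), for 0.2 s.
At the end, for the whole second after the job is handed in: Every figurine present sits in the pocket of its shape (within 6 mm, under 2.2 mm above the floor, tilt under 0.05 rad), the platter rests 90 degrees anticlockwise of its start and the dial as many clicks from its stop as there are figurines (both within 0.1 rad) (all of step 3 and velocity of joint platter below 0.05 rad/s and (((height (world z) of figure_round above -5 m or value of joint dial above 9 rad) and (height (world z) of figure_square above -5 m or value of joint dial above 9 rad) and (height (world z) of figure_oblong above -5 m or value of joint dial above 9 rad) and (height (world z) of figure_tri above -5 m or value of joint dial above 9 rad) and value of joint dial between 1.296 and 1.496 rad) or (((height (world z) of figure_round below -5 m and value of joint dial above -9 rad) or (height (world z) of figure_square below -5 m and value of joint dial above -9 rad) or (height (world z) of figure_oblong below -5 m and value of joint dial above -9 rad) or (height (world z) of figure_tri below -5 m and value of joint dial above -9 rad)) and value of joint dial between 0.947 and 1.147 rad))); the robot touches nothing.
It fails at once if a bystander was shifted more than 3 cm (distance of any of tape_roll, mug, candlestick, tin, saucer, jar_lid from where it was at the start of the episode above 0.03 m).
Of fig_round, fig_square, fig_oblong, fig_tri only 3 to 4 are there at a start; the rules pass over those that are not, and their reading is None.
At some moment in a run one of fig_round, fig_square, fig_oblong, fig_tri may be knocked a few centimetres aside while the robot is not near it.
It also fails if it takes over 210 s, if anything falls off the work surface, if the arm or the gripper's body presses on something with over 40 N, if the wrist force passes 120 N, or if a joint passes its speed limit or range.

## Working session

There is one attempt and no reset: what is moved stays moved. The work goes in short steps, each a Python script; the robot and the scene stay as the last script left them, time stands still between calls to the robot, and variables do not carry over. Pictures are saved under pics/ and viewed, at most 14 in all, crops included, and the job is handed in when it is done.

```bash
ls; mkdir -p pics
cat > h.py <<'E'
import numpy as np, cv2, pickle
from plant import r
def snap(cam,name):
    d=r.read_camera(cam); cv2.imwrite(f'pics/{name}.png',d['color'][:,:,::-1]); pickle.dump({k:np.array(d[k]) for k in d},open(f'pics/{name}.pkl','wb')); return d
def load(name): return pickle.load(open(f'pics/{name}.pkl','rb'))
def ray(d,uv):
    p=cv2.undistortPoints(np.array([[uv]],float),d['K'],np.array(d['distortion'],float))[0,0]
    T=d['cam_to_world']; v=T[:3,:3]@np.array([p[0],-p[1],-1]); return T[:3,3],v/np.linalg.norm(v)
def onz(d,uv,z):
    o,v=ray(d,uv); return (o+v*(z-o[2])/v[2])
def tri(pairs):
    A=np.zeros((3,3));b=np.zeros(3);R=[]
    for d,uv in pairs:
        o,v=ray(d,uv);P=np.eye(3)-np.outer(v,v);A+=P;b+=P@o;R.append((o,P))
    x=np.linalg.solve(A,b); return x,[float(np.linalg.norm(P@(x-o))) for o,P in R]
def proj(d,X):
    T=d['cam_to_world'];c=T[:3,:3].T@(np.asarray(X,float)-T[:3,3]);c=np.array([[c[0],-c[1],-c[2]]])
    return cv2.projectPoints(c,np.zeros(3),np.zeros(3),d['K'],np.array(d['distortion'],float))[0][0,0]
def down(a): # tool z down, tool y axis (closing) along world yaw a
    from scipy.spatial.transform import Rotation as R
    y=np.array([np.cos(a),np.sin(a),0]);z=np.array([0,0,-1.]);x=np.cross(y,z)
    q=R.from_matrix(np.c_[x,y,z]).as_quat(); return [q[3],q[0],q[1],q[2]]
E
python3 - <<'E'
from h import *
for c in ('top','side'):
    d=snap(c,c+'0'); print(c,d['K'][0,0],d['cam_to_world'].round(2).tolist(),d['distortion'])
    cv2.imwrite(f'pics/{c}0b.png',cv2.resize(d['color'][:,:,::-1],(800,600),interpolation=cv2.INTER_CUBIC))
E
```

```text
pics
top 485.2609924200725 [[0.02, 0.98, -0.19, 277.47], [-1.0, 0.02, -0.02, 10.85], [-0.01, 0.19, 0.98, 1398.28], [0.0, 0.0, 0.0, 1.0]] [0.05312809 0.         0.         0.         0.        ]
side 497.76221895744186 [[-1.0, 0.03, -0.03, 516.25], [-0.04, -0.79, 0.61, 752.13], [-0.01, 0.61, 0.79, 1015.42], [0.0, 0.0, 0.0, 1.0]] [-0.14867911  0.          0.          0.          0.        ]
```

View pics/top0b.png

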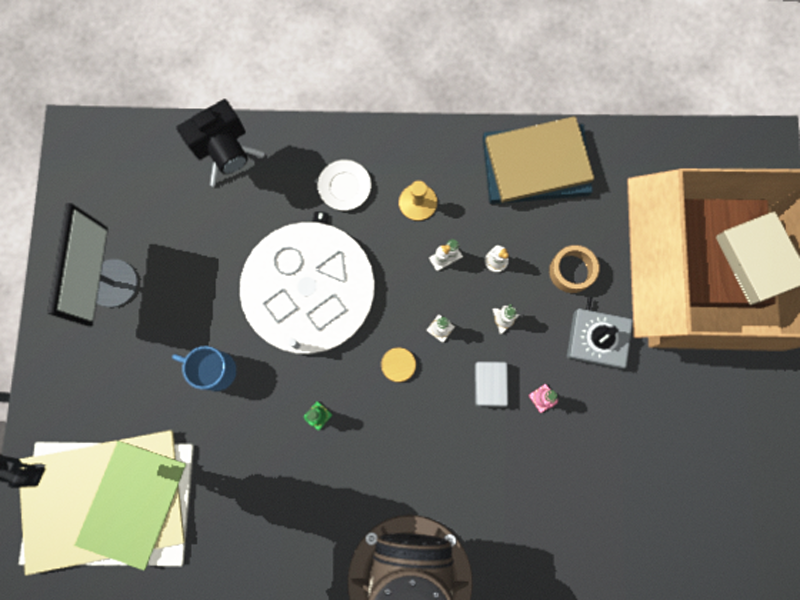

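View pics/side0b.png

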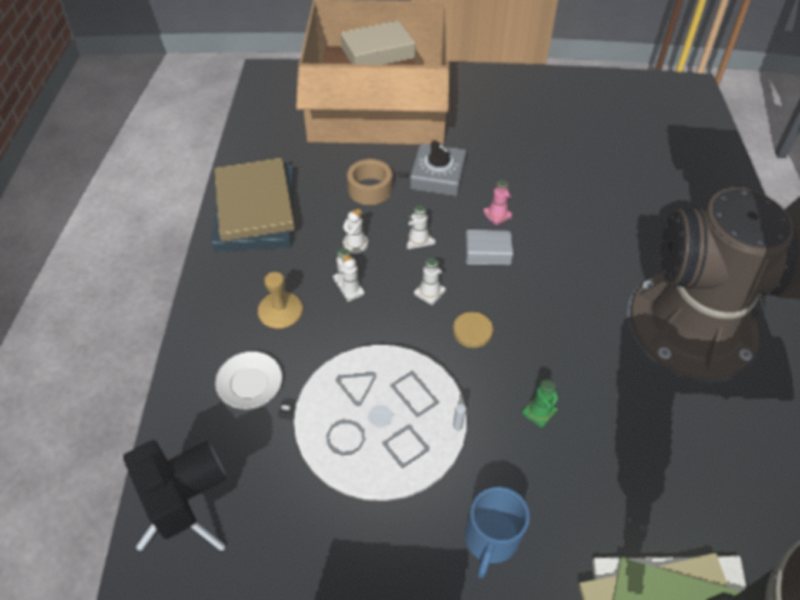

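Pixels in the 800x600 top view. Candidates for the figurines:
- White and wanted: oblong (445,257), round (497,258), square (440,327), tri (505,318).
- Decoys: green (317,415) and pink (543,397).

The platter is at (307,287) with its handle at (295,345). The dial is at (602,338). So there are four figurines. I'll check them in a close crop.

Run:
```python
import cv2
a=cv2.imread('pics/top0.png')[145:265,290:450]; cv2.imwrite('pics/c1.png',cv2.resize(a,None,fx=5,fy=5,interpolation=cv2.INTER_CUBIC))
b=cv2.imread('pics/side0.png')[95:220,220:340]; cv2.imwrite('pics/c2.png',cv2.resize(b,None,fx=4.8,fy=4.8,interpolation=cv2.INTER_CUBIC))
from h import *
t=load('top0');s=load('side0')
f=.7
for n,u,v,z in [('oct',307,287,30),('handle',295,345,90),('dial',602,338,83),('obl',445,260,10),('rnd',497,264,10),('sq',440,331,10),('tri',504,324,10),('mug',207,368,45)]:
    print(n,onz(t,(u*f,v*f),z).round(0))
for n,a,b in [('plat',(307,287),(380,415)),('handle',(296,343),(461,408)),('dial',(605,336),(438,149))]:
    x,e=tri([(t,np.array(a)*f),(s,np.array(b)*f)]);print(n,x.round(1),np.round(e,1))
```

```text
oct [554. 218.  30.]
handle [429. 226.  90.]
dial [ 455. -355.   83.]
obl [620. -60.  10.]
rnd [ 613. -167.   10.]
sq [472. -52.  10.]
tri [ 489. -181.   10.]
mug [386. 402.  45.]
plat [553.8 218.7  26.5] [0.4 0.4]
handle [432.6 227.7  74.4] [2. 2.]
dial [ 462.2 -364.6   69.8] [1. 1.]
```

View pics/c1.png

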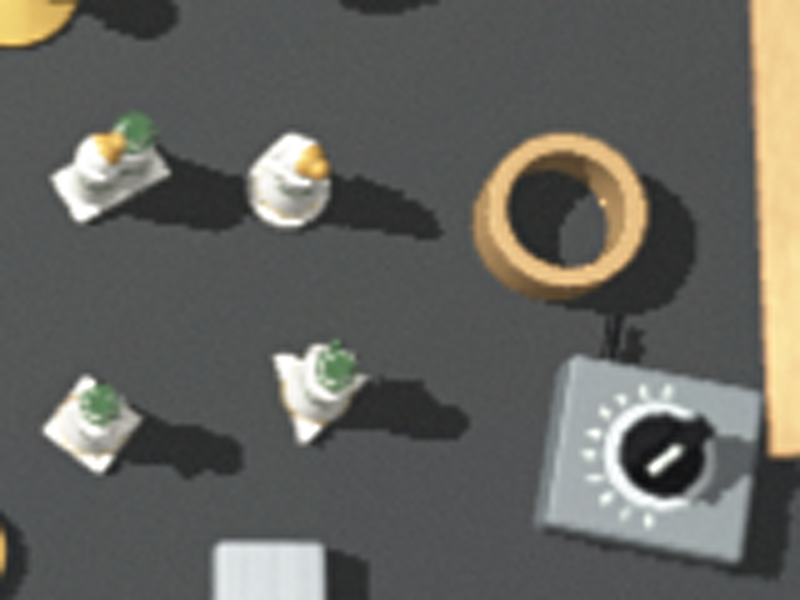

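All four white figurines are confirmed. In the crop the oblong is at (110,175), the round at (290,185), the square at (95,425) and the tri at (320,390). The dial's white line is at (665,458), pointing lower-left. Next I'll check the box flap clearance and take wrist views.

Run:
```python
from h import *
t=load('top0');s=load('side0');f=.7
for a,b in [((648,338),(450,107)),((629,178),(297,105))]:
    x,e=tri([(t,np.array(a)*f),(s,np.array(b)*f)]);print('flap',x.round(0),np.round(e,1))
V=[('wd',(500,-320,330)),('wd2',(440,-320,330)),('wf',(540,-100,360)),('wf2',(480,-130,360)),('wp2',(500,200,380)),('wp',(560,230,380))]
ims=[]
for n,p in V:
    try: r.reach(list(p),down(np.pi/2))
    except r.PlanningError as e: print(n,e); continue
    d=snap(n,n)
    print(n,r.get_position(),d['cam_to_world'][:3].round(2).tolist(),r.get_time_s())
    ims.append(cv2.imread(f'pics/{n}.png'))
print(d['K'],d['distortion'])
m=[cv2.resize(i,(400,300)) for i in ims[:4]]
cv2.imwrite('pics/m1.png',np.vstack([np.hstack(m[:2]),np.hstack(m[2:])]))
cv2.imwrite('pics/wpb.png',cv2.resize(ims[-1],(800,600),interpolation=cv2.INTER_CUBIC))
```

```text
flap [ 446. -422.  134.] [4.5 4.5]
flap [ 748. -395.  151.] [1.5 1.5]Traceback (most recent call last):
  File "<stdin>", line 10, in <module>
  File "h.py", line 4, in snap
    d=r.read_camera(cam); cv2.imwrite(f'pics/{name}.png',d['color'][:,:,::-1]); pickle.dump({k:np.array(d[k]) for k in d},open(f'pics/{name}.pkl','wb')); return d
ValueError: cameras: side, top, wrist
```

Run:
```python
from h import *
V=[('wd',(500,-320,330)),('wd2',(440,-320,330)),('wf',(540,-100,360)),('wf2',(480,-130,360)),('wp2',(500,200,380)),('wp',(560,230,380))]
ims=[]
for n,p in V:
    try: r.reach(list(p),down(np.pi/2))
    except r.PlanningError as e: print(n,e); continue
    d=snap('wrist',n)
    print(n,np.round(r.get_position(),1),d['cam_to_world'][:3].round(2).tolist(),r.get_time_s())
    ims.append(cv2.imread(f'pics/{n}.png'))
print(d['K'],d['distortion'])
m=[cv2.resize(i,(400,300)) for i in ims[:4]]
cv2.imwrite('pics/m1.png',np.vstack([np.hstack(m[:2]),np.hstack(m[2:])]))
cv2.imwrite('pics/wpb.png',cv2.resize(ims[-1],(800,600),interpolation=cv2.INTER_CUBIC))
```

```text
wd [ 500.1 -319.8  330. ] [[-0.0, -0.95, -0.32, 418.19], [1.0, -0.0, -0.0, -320.97], [0.0, -0.32, 0.95, 465.31]] 3.8917
wd2 [ 439.8 -320.1  330.6] [[0.0, -0.95, -0.32, 356.86], [1.0, 0.0, 0.0, -321.15], [-0.0, -0.32, 0.95, 466.09]] 4.2917
wf [ 539.9 -100.7  359.6] [[-0.0, -0.95, -0.32, 458.2], [1.0, -0.0, -0.0, -101.35], [-0.0, -0.32, 0.95, 494.99]] 5.3
wf2 [ 479.5 -131.2  360.4] [[0.0, -0.95, -0.32, 396.57], [1.0, 0.0, 0.0, -132.6], [0.0, -0.32, 0.95, 495.94]] 5.725
wp2 [500.2 199.  379.9] [[0.0, -0.95, -0.32, 418.24], [1.0, -0.0, 0.0, 198.32], [-0.0, -0.32, 0.95, 515.21]] 7.025
wp [560.5 228.9 379.4] [[0.0, -0.95, -0.31, 479.28], [1.0, 0.0, 0.0, 228.27], [-0.0, -0.31, 0.95, 514.22]] 7.45
[[312.11253821   0.         277.80503889]
 [  0.         312.11253821 212.81396119]
 [  0.           0.           1.        ]] [-0.02086316  0.          0.          0.          0.        ]
```

View pics/m1.png

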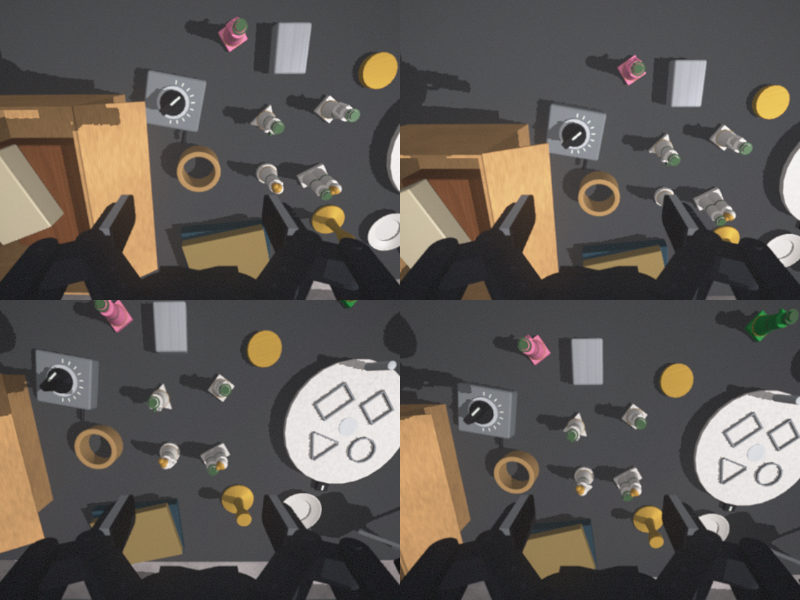

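View pics/wpb.png

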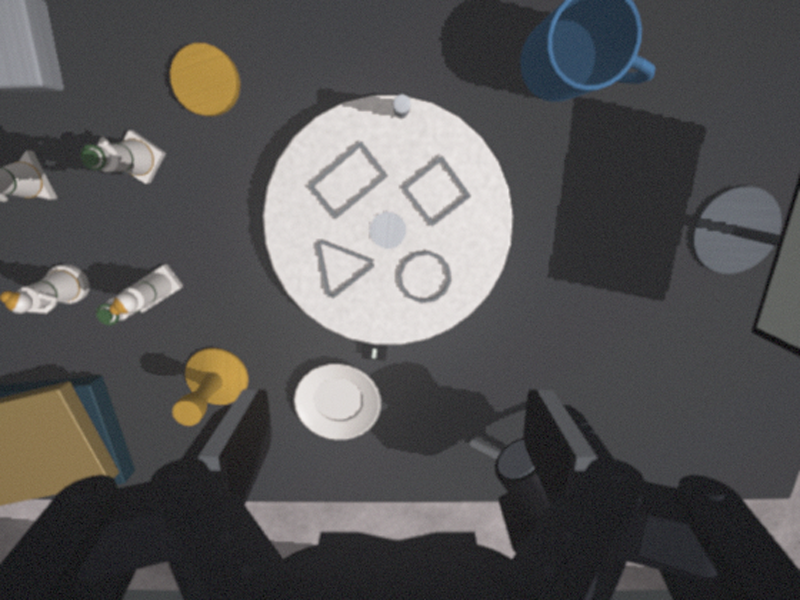

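The wrist views show the figurines, dial and platter clearly. In the last one the pockets are oblong (347,180), square (435,190), tri (342,268) and round (423,276), with the handle at (401,104). Now pictures from straight above the dial and each figurine, plus pocket contours.

Run:
```python
from h import *
V=[('nd',462,-364,40),('nt',487,-181,10),('nr',612,-166,10),('no',618,-60,10),('ns',472,-52,10)]
ims=[]
for n,x,y,z in V:
    r.reach([x+82,y,270],down(np.pi/2)); r.wait(.2)
    d=snap('wrist',n); u,v=proj(d,[x,y,z]).round().astype(int); print(n,u,v,d['cam_to_world'][:3,3].round(1))
    c=d['color'][max(v-55,0):v+55,max(u-50,0):u+50,::-1]; ims.append(cv2.resize(c,(256,282),interpolation=cv2.INTER_CUBIC))
    if n=='nd': print('crop',c.shape)
ims.append(ims[0]*0)
cv2.imwrite('pics/m2.png',np.vstack([np.hstack(ims[:3]),np.hstack(ims[3:])]))
for n in ('wp','wp2','top0'):
    d=load(n);g=cv2.cvtColor(d['color'],cv2.COLOR_RGB2GRAY)
    _,b=cv2.threshold(g,130,255,0); cs,h=cv2.findContours(b,cv2.RETR_CCOMP,cv2.CHAIN_APPROX_NONE)
    c0=proj(d,[554,218,30])
    for i,c in enumerate(cs):
        A=cv2.contourArea(c); m=cv2.moments(c)
        if A<60: continue
        ct=np.array([m['m10'],m['m01']])/m['m00']; X=onz(d,ct,32.5)
        if np.hypot(X[0]-554,X[1]-218)<145:
            P=np.array([onz(d,p[0],35)[:2] for p in c],np.float32)
            a=cv2.minAreaRect(P); hull=cv2.approxPolyDP(c,.06*cv2.arcLength(c,True),True)
            print(n,'hole' if h[0][i][3]>=0 else 'out',A,ct.round(1),X[:2].round(1),'rect',np.round(a[0],1),np.round(a[1],1),round(a[2],1),'npoly',len(hull))
```

```text
nd 278 109 [ 462.5 -364.6  405.5]
crop (110, 100, 3)
nt 279 109 [ 486.9 -182.9  405.2]
nr 279 109 [ 611.3 -167.6  406.1]
no 279 109 [617.8 -62.  405.6]
ns 279 109 [472.8 -53.2 405. ]
wp out 23699.0 [271.3 153.6] [543.4 217.6] rect [554.7 217.8] [264.9 266.2] 11.6 npoly 4
wp hole 103.0 [305.8 202.8] [621.9 272.4] rect [620.3 271. ] [18.2 50. ] 45.2 npoly 4
wp hole 111.0 [244.5 196.4] [611.1 174.1] rect [609.8 175.4] [11.2 62.4] 32.5 npoly 2
wp hole 96.5 [314.8 145.4] [531.1 283.8] rect [531.2 282.9] [ 5.9 48.8] 38.6 npoly 2
wp2 out 21112.5 [289.8 191.5] [543.2 217.3] rect [553.5 217.2] [266.4 265.4] 90.0 npoly 4
wp2 hole 95.5 [322.  237.7] [622.9 272.2] rect [620.9 270.8] [17.9 48.9] 43.8 npoly 4
wp2 hole 100.5 [263.7 231. ] [610.9 174.7] rect [609.4 175.7] [ 8.2 61.7] 35.3 npoly 2
wp2 hole 66.0 [304.1 217.3] [586.7 241.3] rect [586.8 240.9] [11.4 40.4] 38.1 npoly 3
wp2 hole 84.5 [331.8 184.3] [531.4 283.6] rect [531.3 282.6] [ 6.1 46.8] 39.2 npoly 2
top0 out 6733.5 [214.3 201. ] [552.8 219.4] rect [554.7 218.8] [269.6 267.5] 1.7 npoly 4
```

View pics/m2.png

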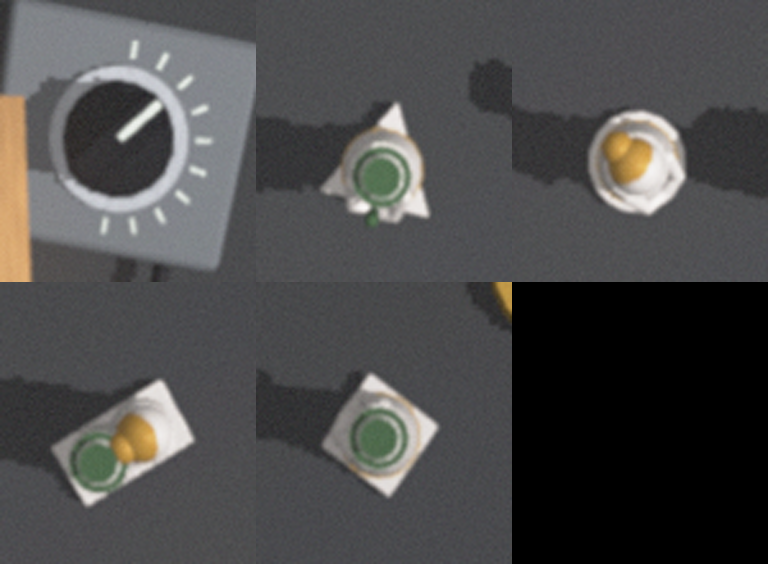

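Top row of the mosaic: the dial line points at the third tick, so it is two clicks from the stop, then tri and round. Bottom row: oblong and square. The flap edge at (25,97) in the dial tile comes close to the dial, so I'll triangulate it and fit model outlines to the plinths and pockets.

```bash
cat > fit.py <<'E'
from h import *
from scipy.optimize import least_squares
def poly(kind,off=0):
    if kind=='round': a=np.linspace(0,2*np.pi,73)[:-1]; R=23+off; return np.c_[R*np.cos(a),R*np.sin(a)]
    if kind=='tri':
        R=54/np.sqrt(3)+2*off; a=np.radians([60,180,300]); return np.c_[R*np.cos(a),R*np.sin(a)]
    hx,hy={'square':(20,20),'oblong':(30,16)}[kind]; hx+=off;hy+=off
    return np.array([[hx,hy],[-hx,hy],[-hx,-hy],[hx,-hy]],float)
def dist(P,Q):
    A=Q;B=np.roll(Q,-1,0);d=B-A;t=np.clip(((P[:,None]-A)*d).sum(2)/(d*d).sum(1),0,1)
    return np.linalg.norm(P[:,None]-(A+t[...,None]*d),axis=2).min(1)
def fit(P,kind,off,c0,free_scale=False):
    best=None
    for y0 in np.radians(np.arange(0,120,20)):
        f=lambda p:dist((P-p[:2])@np.array([[np.cos(p[2]),-np.sin(p[2])],[np.sin(p[2]),np.cos(p[2])]]),poly(kind,off))
        s=least_squares(f,[*c0,y0],loss='soft_l1',f_scale=.7)
        if best is None or s.cost<best[0]: best=(s.cost,s.x,np.median(f(s.x)))
    c,x,m=best; per={'round':9e-9+1e3,'square':np.pi/2,'oblong':np.pi,'tri':2*np.pi/3}[kind]
    return x[0],x[1],(x[2]%per if kind!='round' else 0),m
def contour_near(d,X,z,rad,mask,scale=4):
    u,v=proj(d,[X[0],X[1],z]); 
    m=cv2.resize(mask,None,fx=scale,fy=scale,interpolation=cv2.INTER_CUBIC)
    m=(m>127).astype(np.uint8); return m
def figure(d,kind,X,z=10,rad=60):
    g=cv2.resize(d['color'],None,fx=4,fy=4,interpolation=cv2.INTER_CUBIC).min(2)
    b=(g>115).astype(np.uint8); cs,_=cv2.findContours(b,cv2.RETR_EXTERNAL,cv2.CHAIN_APPROX_NONE)
    P=np.array([[*(((q[0]+.5)/4)-.5)] for c in cs if cv2.contourArea(c)>200 for q in c[::2]])
    W=np.array([onz(d,p,z)[:2] for p in P]); W=W[np.hypot(*(W-X[:2]).T)<rad]
    h=cv2.convexHull(W.astype(np.float32))[:,0]; c=h.mean(0)
    return fit(W,kind,0,c)
def pocket(d,kind,X,z=34):
    u,v=proj(d,[*X[:2],z]).astype(int); s=45; u0,v0=max(u-s,0),max(v-s,0)
    g=cv2.cvtColor(d['color'],cv2.COLOR_RGB2GRAY)[v0:v+s,u0:u+s]
    g=cv2.resize(g,None,fx=4,fy=4,interpolation=cv2.INTER_CUBIC)
    white=np.percentile(g,80); b=(g<white*.8).astype(np.uint8)
    cs,hh=cv2.findContours(b,cv2.RETR_CCOMP,cv2.CHAIN_APPROX_NONE); out=[]
    cen=np.array([4*(u-u0),4*(v-v0)],float)
    for c,h in zip(cs,hh[0]):
        A=cv2.contourArea(c)
        if h[3]>=0 or A<4000 or cv2.pointPolygonTest(c,tuple(map(float,cen)),False)<0: continue
        P=(c[::3,0]+.5)/4-.5+[u0,v0]; W=np.array([onz(d,p,z)[:2] for p in P])
        out.append(fit(W,kind,6,W.mean(0)))
    return out
E
python3 - <<'E'
from fit import *
x,e=tri([(load('wd'),(206,141)),(load('wd2'),(209,202)),(load('nd'),(237.8,91.9))]);print('flap',x.round(1),np.round(e,1))
d=load('nd')
f=lambda x,y:(228+x/2.56,54+y/2.56)
c=onz(d,f(119,139),42);print('dialdisc',c.round(1)); a=onz(d,f(120,138),83);b=onz(d,f(160,103),83);print('line',a.round(1),b.round(1),np.degrees(np.arctan2(*(b-a)[1::-1])))
for n,k,X in [('nt','tri',(487,-181)),('nr','round',(612,-166)),('no','oblong',(618,-60)),('ns','square',(472,-52))]:
    print(k,np.round(figure(load(n),k,X),3))
r.reach([554+82,218,270],down(np.pi/2)); r.wait(.2); d=snap('wrist','np')
for n in('np','wp','wp2'):
  for k,X in [('oblong',(531,193)),('square',(534,270)),('tri',(590,190)),('round',(608,260))]:
    # rough centre from contours
    d=load(n);print(n,k,[np.round(o,3) for o in pocket(d,k,X)])
cv2.imwrite('pics/npb.png',cv2.resize(load('np')['color'][:,:,::-1],(800,600),interpolation=cv2.INTER_CUBIC))
E
```

```text
flap [ 449.7 -393.8  149.7] [2.1 1.1 1.5]
dialdisc [ 461.8 -368.3   42. ]
line [ 461.5 -367.5   83. ] [ 448.8 -352.3   83. ] 129.8272972487915
tri [ 500.621 -182.539    1.863    2.937]
round [ 6.21168e+02 -1.67649e+02  0.00000e+00  4.60000e-01]
oblong [626.447 -62.907   2.088   1.189]
square [477.588 -53.922   0.938   3.767]
np oblong []
np square []
np tri [array([595.281, 162.968,   0.668,   1.139])]
np round [array([605.836, 255.271,   0.   ,   1.786])]
wp oblong []
wp square [array([513.154, 266.675,   0.667,   1.112])]
wp tri [array([594.922, 163.41 ,   0.668,   1.194])]
wp round [array([605.713, 255.951,   0.   ,   1.508])]
wp2 oblong []
wp2 square [array([512.969, 266.689,   0.669,   1.059])]
wp2 tri [array([594.754, 163.684,   0.67 ,   1.213])]
wp2 round [array([605.312, 255.705,   0.   ,   1.694])]
```

View pics/npb.png

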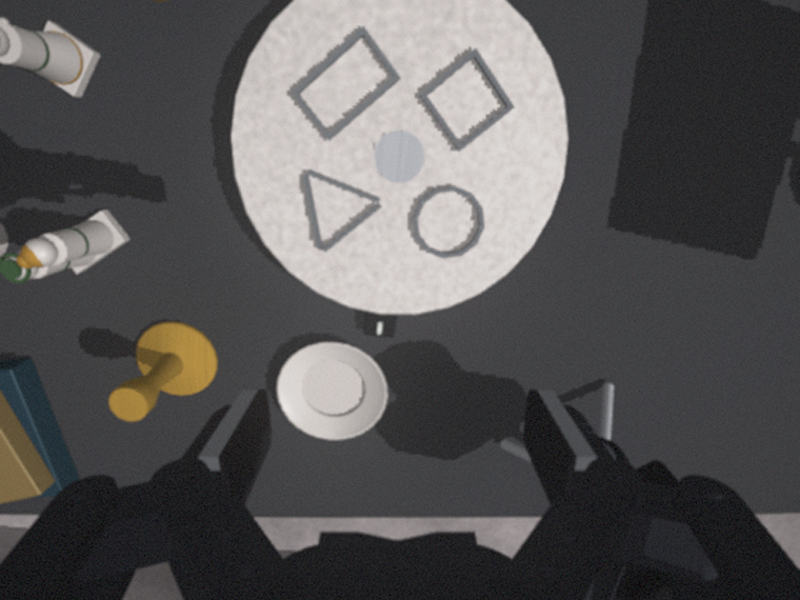

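The picture shows the pockets at oblong (345,82), square (465,99), tri (337,207) and round (446,220). They agree with a common platter yaw of 38.3°. The figurine fits are poor, so I'll debug those and do the joint platter fit.

Run:
```python
from fit import *
ims=[]
for n,k,X in [('nt','tri',(487,-181)),('no','oblong',(618,-60)),('ns','square',(472,-52))]:
    d=load(n)
    g=cv2.resize(d['color'],None,fx=4,fy=4,interpolation=cv2.INTER_CUBIC).min(2)
    b=(g>115).astype(np.uint8); cs,_=cv2.findContours(b,cv2.RETR_EXTERNAL,cv2.CHAIN_APPROX_NONE)
    u,v=(proj(d,[*X,10])*4).astype(int)
    im=cv2.resize(d['color'],None,fx=4,fy=4,interpolation=cv2.INTER_CUBIC)[:,:,::-1].copy()
    cv2.drawContours(im,cs,-1,(0,0,255),2); ims.append(im[max(v-180,0):v+180,u-130:u+130])
cv2.imwrite('pics/dbg.png',np.hstack(ims))
d=load('np')
for k,uv in [('oblong',(345,82)),('square',(465,99)),('tri',(337,207)),('round',(446,220))]:
    X=onz(d,np.array(uv)*.7,34); print(k,X.round(1),[np.round(o,3) for o in pocket(d,k,X)])
print('hub',onz(d,(399*.7,156*.7),30).round(1))
```

```text
oblong [500.9 176.4  34. ] [array([502.512, 174.424,   2.229,   1.373])]
square [512.8 267.9  34. ] [array([513.528, 266.007,   0.666,   1.935])]
tri [594.2 166.4  34. ] [array([595.271, 162.94 ,   0.67 ,   1.17 ])]
round [605.  256.3  34. ] [array([605.845, 255.301,   0.   ,   1.701])]
hub [554.5 217.4  30. ]
```

View pics/dbg.png

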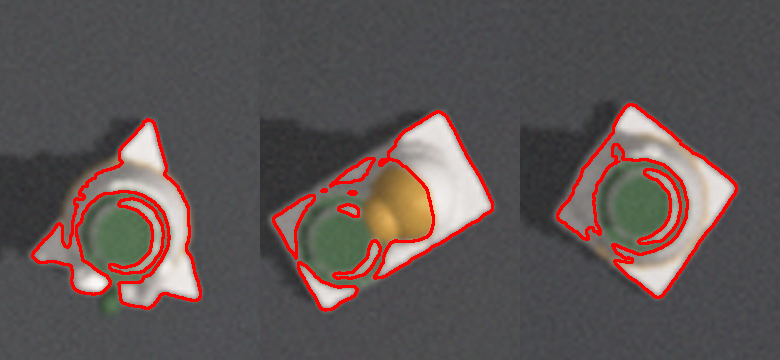

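Shadows to the -y side bias the pocket outlines, so I'll take the platter centre from the hub and rim, about (554.5,217.4), and the pockets at 66 mm along yaw 38.3°. The flap edge at z 150 leaves too little room to grip the dial upright. I'll push the bar with closed, tilted fingertips, leaning the tool to +y.

```bash
cat >> h.py <<'E'
from scipy.spatial.transform import Rotation as Rot
AX=np.array([461.7,-368.0])
def tilt(flip=False,deg=40):
    s,c=np.sin(np.radians(deg)),np.cos(np.radians(deg)); z=np.array([0,-s,-c]); y=np.array([-1. if flip else 1.,0,0])
    q=Rot.from_matrix(np.c_[np.cross(y,z),y,z]).as_quat(); return [q[3],q[0],q[1],q[2]],z
def tip(p,flip,ahead):  # TCP for tip centre p
    q,z=tilt(flip); return list(np.asarray(p,float)-ahead*z),q
def nadir(x,y,n,z=270,w=.2):
    r.reach([x+82,y,z],down(np.pi/2)); r.wait(w); return snap('wrist',n)
E
python3 - <<'E'
from h import *
r.reach([560,-250,300],down(np.pi/2))
r.clamp(20); print('ahead',r.tips_ahead,r.get_opening())
a=r.tips_ahead
T=[(AX[0]-16,AX[1]+35+8.5,130),(AX[0]-16,AX[1]+35+8.5,68)]
for flip in(True,False):
    p,q=tip(T[0],flip,a); s=r.solve_ik(p,q); print(flip,None if s is None else np.round(s,2))
    if s is not None:
        try: r.reach(p,q); break
        except r.PlanningError as e: print(e)
r.wait(.2); f0=np.array(r.get_ft_force())
p,q=tip(T[1],flip,a); print(r.movel(p,speed=80,f_stop=8))
print('pos',np.round(r.get_position(),1))
for Y in (22,16,12,9.5,8.5):
    p,q=tip((AX[0]-16,AX[1]+Y+8.5,68),flip,a); st=r.movel(p,speed=30,f_stop=18)
    print(Y,st,np.round(r.get_position(),1),np.round(np.array(r.get_ft_force())-f0,1))
    if st: break
p,q=tip(T[1],flip,a); r.movel(p); p,q=tip(T[0],flip,a); r.movel(p)
d=nadir(*AX,'nd2'); c=d['color'][54:164,228:328,::-1]; cv2.imwrite('pics/nd2c.png',cv2.resize(c,(512,564),interpolation=cv2.INTER_CUBIC)); print(r.get_time_s())
E
```

```text
ahead 8.0 0.03188727402410041
True [-0.04  0.2  -1.02  1.21 -0.76 -1.04]Traceback (most recent call last):
  File "<stdin>", line 12, in <module>
plant.PlanningError: the arm cannot follow that straight line within its joint ranges
```

Run:
```python
from h import *
for deg in (40,30,25,20,15):
  for flip in (True,False):
    q,z=tilt(flip,deg); o=[]
    for X,Y,Z in [(-16,44,130),(-16,44,68),(-16,17,68),(20,44,68),(-30,30,68),(-20,20,68)]:
        s=r.solve_ik(list(np.array([AX[0]+X,AX[1]+Y,Z])-8*z),q); o.append(None if s is None else round(s[2],2))
    print(deg,flip,o, None if s is None else np.round(s,2))
```

```text
40 True [np.float64(-1.02), None, None, np.float64(-1.01), None, None] None
40 False [np.float64(-1.02), None, None, np.float64(-1.01), None, None] None
30 True [np.float64(-0.92), np.float64(-1.01), np.float64(-1.0), np.float64(-0.94), None, np.float64(-1.01)] [-0.23  0.26 -1.01  1.28 -0.53 -0.97]
30 False [np.float64(-0.92), np.float64(-1.01), np.float64(-1.0), np.float64(-0.94), None, np.float64(-1.01)] [-0.23  0.26 -1.01  1.28 -0.53  2.17]
25 True [np.float64(-0.85), np.float64(-0.96), np.float64(-0.94), np.float64(-0.88), np.float64(-0.98), np.float64(-0.95)] [-0.2   0.25 -0.95  1.04 -0.5  -0.76]
25 False [np.float64(-0.85), np.float64(-0.96), np.float64(-0.94), np.float64(-0.88), np.float64(-0.98), np.float64(-0.95)] [-0.2   0.25 -0.95  1.04 -0.5   2.38]
20 True [np.float64(-0.76), np.float64(-0.88), np.float64(-0.86), np.float64(-0.8), np.float64(-0.9), np.float64(-0.87)] [-0.18  0.26 -0.87  0.77 -0.51 -0.51]
20 False [np.float64(-0.76), np.float64(-0.88), np.float64(-0.86), np.float64(-0.8), np.float64(-0.9), np.float64(-0.87)] [-0.18  0.26 -0.87  0.77 -0.51  2.63]
15 True [np.float64(-0.67), np.float64(-0.78), np.float64(-0.75), np.float64(-0.7), np.float64(-0.79), np.float64(-0.76)] [-0.18  0.27 -0.76  0.51 -0.55 -0.26]
15 False [np.float64(-0.67), np.float64(-0.78), np.float64(-0.75), np.float64(-0.7), np.float64(-0.79), np.float64(-0.76)] [-0.18  0.27 -0.76  0.51 -0.55  2.89]
```

```bash
sed -i 's/deg=40/deg=20/' h.py
cat > ccw.py <<'E'
from h import *
a=8;flip=True;O=10.3
r.reach([560,-250,300],down(np.pi/2))
T=[(AX[0]-16,AX[1]+35+O,140),(AX[0]-16,AX[1]+35+O,66)]
p,q=tip(T[0],flip,a); r.reach(p,q)
r.wait(.2); f0=np.array(r.get_ft_force())
p,q=tip(T[1],flip,a); print(r.movel(p,speed=80,f_stop=8))
for Y in (22,16,12,9.5,8.5):
    p,q=tip((AX[0]-16,AX[1]+Y+O,66),flip,a); st=r.movel(p,speed=30,f_stop=18)
    print(Y,st,np.round(r.get_position(),1),np.round(np.array(r.get_ft_force())-f0,1))
    if st: break
p,q=tip(T[1],flip,a); r.movel(p); p,q=tip(T[0],flip,a); r.movel(p)
d=nadir(*AX,'nd2'); c=d['color'][54:164,228:328,::-1]; cv2.imwrite('pics/nd2c.png',cv2.resize(c,(512,564),interpolation=cv2.INTER_CUBIC)); print(r.get_time_s())
E
python3 ccw.py
```

```text
False
22 False [ 445.6 -333.1   73.5] [0.3 0.9 0.2]
16 True [ 444.4 -338.3   72.8] [-1.9 10.4  5.4]
24.8083
```

View pics/nd2c.png

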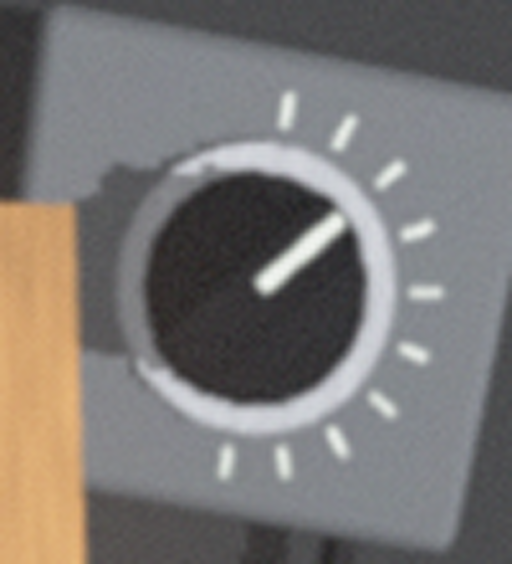

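The dial still points at the third tick (line tip at (340,218)): pushing straight along y jammed by friction at the bar's corner. I'll push with the finger's corner along an arc, square to the bar's face.

```bash
cat > ccw.py <<'E'
from h import *
a=8;flip=True;O=10.3;H=12;Z=66
def P(th,gap,z=Z,s=14):
    t=np.radians(th); d=np.array([np.cos(t),np.sin(t)]); n=np.array([np.sin(t),-np.cos(t)])
    c=AX+s*d+(7+gap)*n+[H,O]; return tip((*c,z),flip,a)
r.reach([560,-250,300],down(np.pi/2))
p,q=P(128,22,150); r.reach(p,q); r.wait(.2); f0=np.array(r.get_ft_force())
p,q=P(128,22); print(r.movel(p,speed=80,f_stop=8))
p,q=P(130,2); print(r.movel(p,speed=50,f_stop=12))
for th in range(135,186,5):
    p,q=P(th,0); st=r.movel(p,speed=30,f_stop=20)
    f=np.array(r.get_ft_force())-f0; print(th,st,np.round(r.get_position(),1),np.round(f,1))
    if st or (th>165 and np.linalg.norm(f)>14): break
p,q=P(th,22); r.movel(p); p,q=P(th,22,150); r.movel(p)
d=nadir(*AX,'nd3'); c=d['color'][54:164,228:328,::-1]; cv2.imwrite('pics/nd3c.png',cv2.resize(c,(512,564),interpolation=cv2.INTER_CUBIC)); print(r.get_time_s())
E
python3 ccw.py
```

```text
False
False
135 False [ 468.7 -340.1   73.5] [-0.7  1.3 -0. ]
140 False [ 467.4 -340.6   73.5] [-0.5  0.4  0.2]
145 False [ 466.4 -341.2   73.6] [0.2 1.7 0.3]
150 False [ 465.5 -341.8   73.6] [1.1 2.1 0.5]
155 False [ 464.  -342.6   73.5] [0.9 3.9 0.8]
160 False [ 462.1 -343.9   73.4] [0.1 1.3 0. ]
165 False [ 461.8 -344.6   73.4] [1.1 3.2 0.6]
170 False [ 461.3 -345.3   73.4] [0.4 7.  0.4]
175 False [ 459.9 -346.7   73.4] [-0.5  0.9 -0. ]
180 False [ 459.7 -348.    73.5] [-0.3  4.4 -0.1]
185 False [ 459.5 -348.7   73.5] [-0.9  9.8  2.5]
33.3167
```

View pics/nd3c.png

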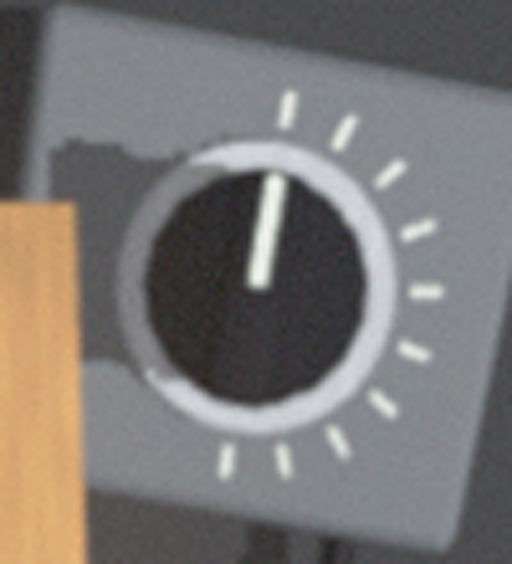

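The line (tip (275,175)) now points at the first tick (288,110), so the dial is at its stop. Next I'll fix the figurine fits (max-channel mask, hull, tri corners only) and refine the platter pose and heights.

```bash
cat >> fit.py <<'E'
def figure(d,kind,X,z=10,rad=45):
    im=cv2.resize(d['color'],None,fx=4,fy=4,interpolation=cv2.INTER_CUBIC); u,v=proj(d,[*X[:2],z])*4
    b=(im.max(2)>108).astype(np.uint8); b=cv2.morphologyEx(b,cv2.MORPH_OPEN,np.ones((5,5)))
    cs,_=cv2.findContours(b,cv2.RETR_EXTERNAL,cv2.CHAIN_APPROX_NONE)
    c=min((c for c in cs if cv2.contourArea(c)>3000),key=lambda c:abs(cv2.pointPolygonTest(c,(float(u),float(v)),True)) if cv2.pointPolygonTest(c,(float(u),float(v)),False)<0 else -1)
    if kind in('square','oblong'):
        h=cv2.convexHull(c)[:,0].astype(float); h=np.vstack([h,h[:1]]); P=np.vstack([np.linspace(p,q,max(2,int(np.hypot(*(q-p))/3)),endpoint=False) for p,q in zip(h[:-1],h[1:])])
    else: P=c[::2,0].astype(float)
    W=np.array([onz(d,(p+.5)/4-.5,z)[:2] for p in P])
    c0=W.mean(0)
    if kind=='tri':
        _,t=cv2.minEnclosingTriangle(W.astype(np.float32)[:,None]); c0=t[:,0].mean(0)
        for _ in range(3):
            o=fit(W[np.hypot(*(W-c0).T)>21.5],kind,0,c0); c0=np.array(o[:2])
        return o
    return fit(W,kind,0,c0)
E
python3 - <<'E'
from fit import *
for n,k,X in [('nt','tri',(487,-181)),('nr','round',(612,-166)),('no','oblong',(618,-60)),('ns','square',(472,-52))]:
    print(k,np.round(figure(load(n),k,X),3))
print('sq in wf',np.round(figure(load('wf'),'square',(472,-52)),3),np.round(figure(load('wf'),'oblong',(618,-60)),3))
f=.7
print('hub',tri([(load('np'),(399*f,156*f)),(load('wp'),(387*f,229*f)),(load('top0'),(307*f,287*f)),(load('side0'),(380*f,415*f))]))
print('handle top',tri([(load('wp'),(401*f,102*f)),(load('top0'),(295*f,343*f)),(load('side0'),(461*f,406*f))]))
# rim circle fit at z=30
for n in('np','wp','wp2'):
    d=load(n);g=cv2.cvtColor(d['color'],cv2.COLOR_RGB2GRAY);b=(g>120).astype(np.uint8)
    cs,_=cv2.findContours(b,cv2.RETR_EXTERNAL,cv2.CHAIN_APPROX_NONE);c=max((c for c in cs if np.hypot(*(onz(d,c[:,0].mean(0),30)[:2]-[554,218]))<60),key=cv2.contourArea)
    W=np.array([onz(d,p[0],30)[:2] for p in c if p[0][1]>3])
    s=least_squares(lambda p:np.hypot(*(W-p[:2]).T)-p[2],[554,218,135],loss='soft_l1'); print(n,s.x.round(2))
E
```

```text
tri [ 500.875 -182.745    1.849    1.364]
round [ 6.21201e+02 -1.67760e+02  0.00000e+00  5.52000e-01]
oblong [626.991 -63.112   2.109   0.846]
square [477.822 -53.926   0.941   0.668]
sq in wf [477.686 -53.854   0.939   0.853] [630.709 -61.427   2.059   5.376]
hub (array([554.26177519, 217.74455083,  25.55403405]), [0.4238946604113751, 1.123424666631074, 0.9845031878251029, 0.9352991236254123])
handle top (array([432.60743857, 229.56904668,  82.32640032]), [1.9396144674558855, 2.003170720482193, 1.2170254090344998])
np [554.88 217.37 134.02]
wp [554.96 217.49 134.34]
wp2 [554.95 217.42 134.47]
```

Run:
```python
from fit import *
r.ungrasp(); 
d=nadir(500.9,-182.7,'t1'); o=figure(d,'tri',(500.9,-182.7)); print(np.round(o,3)); x,y=o[:2]
for g in (0,np.pi/2):
    r.reach([x,y,150],down(g)); r.movel([x,y,46],speed=200); p=r.get_position(); r.clamp(25); print('open',round(r.get_opening(),2),np.round(p,1)); r.wait(.2); print(np.round(r.get_position(),2)); p=r.get_position(); r.ungrasp(); r.movel([x,y,150],speed=250)
d=nadir(x,y,'t2'); o=figure(d,'tri',(x,y)); print('after',np.round(o,3)); print(r.get_time_s())
```

```text
[ 500.473 -182.544    1.85     0.852]Traceback (most recent call last):
  File "<stdin>", line 5, in <module>
plant.PlanningError: the arm cannot take that pose within its joint ranges
```

```bash
cat >> h.py <<'E'
def rch(p,a):
    q0=np.array(r.get_q()); best=None
    for k in (0,np.pi):
        s=r.solve_ik(list(p),down(a+k))
        if s is not None and (best is None or abs(s[5]-q0[5])<best[0]): best=(abs(s[5]-q0[5]),a+k)
    if best is None: raise r.PlanningError(f'no ik {p} {a}')
    r.reach(list(p),down(best[1])); return best[1]
E
python3 - <<'E'
from fit import *
x,y=500.5,-182.5
for g in (0,np.pi/2):
    rch([x,y,150],g); r.movel([x,y,46],speed=200); r.clamp(25); r.wait(.2); print(round(r.get_opening(),2),np.round(r.get_position(),2)); r.ungrasp(); r.movel([x,y,150],speed=250)
d=nadir(x,y,'t2'); o=figure(d,'tri',(x,y)); print('after',np.round(o,3)); print(r.get_time_s())
E
```

```text
25.47 [ 500.7  -182.53   46.65]
25.25 [ 500.91 -182.41   46.62]
after [ 511.24  -225.968    1.792    1.742]
46.0833
```

Run:
```python
from h import *
d=snap('top','top1'); w=load('t2')
a=cv2.resize(d['color'][145:265,280:440,::-1],(480,360),interpolation=cv2.INTER_CUBIC); b=cv2.resize(w['color'][20:260,170:370,::-1],(300,360))
cv2.imwrite('pics/m3.png',np.hstack([a,b]))
```

```text
(no output)
```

View pics/m3.png

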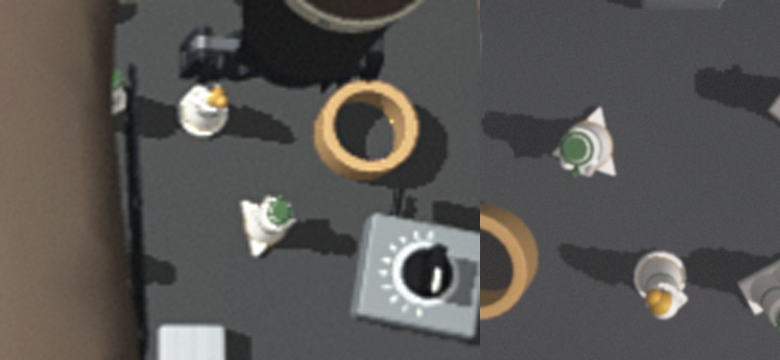

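The tri was knocked aside, still upright, now at (268,222) in the left tile and (588,148) in the right. I'll look from above it again and redo the calibration grips.

Run:
```python
from fit import *
x,y=505,-215
d=nadir(x,y,'t3'); o=figure(d,'tri',(x,y)); print(np.round(o,3)); x,y=o[:2]
d=nadir(x,y,'t4'); o=figure(d,'tri',(x,y)); print(np.round(o,3)); x,y=o[:2]
rch([x,y,120],0); r.movel([x,y,46],speed=250); r.clamp(25); print(r.get_opening()); r.ungrasp(); r.movel([x,y,58],speed=200)
rch([x,y,58],np.pi/2); r.movel([x,y,46]); r.clamp(25); r.wait(.1); print(np.round(r.get_position(),2),r.get_opening()); r.ungrasp(); r.movel([x,y,120],speed=250)
d=nadir(x,y,'t5'); o=figure(d,'tri',(x,y)); print('after',np.round(o,3),'cmd',x,y); print(r.get_time_s())
```

```text
[ 510.84  -226.301    1.76     1.427]
[ 510.403 -226.424    1.758    1.025]
25.27039690010651
[ 510.57 -226.37   46.26] 25.343238283778643
after [ 510.399 -226.608    1.759    1.046] cmd 510.4034681226167 -226.4241933578646
56.7417
```

Camera bias is below 0.3 mm. Now place tri, then the rest, with a fresh look before each grasp.

```bash
cat > pp.py <<'E'
from fit import *
C=np.array([554.9,217.4]);TH=0.668
PK={'round':(0,0),'square':(1,TH),'oblong':(2,TH+np.pi/2),'tri':(3,TH)}
PER={'round':0,'square':np.pi/2,'oblong':np.pi,'tri':2*np.pi/3}
def pk(k): a=TH+PK[k][0]*np.pi/2; return C+66*np.array([np.cos(a),np.sin(a)])
def locate(k,X):
    for i in range(2):
        d=nadir(*X,f'l_{k}{i}'); o=figure(d,k,X); mv=np.hypot(o[0]-X[0],o[1]-X[1]); X=o[:2]
        if mv<8: break
    return o
def go(k,X):
    o=locate(k,X); x,y=o[:2]; X=pk(k); per=PER[k]; print(k,np.round(o,3),'->',X.round(1))
    dl=[0] if k=='round' else sorted([(PK[k][1]-o[2]+i*per+np.pi)%(2*np.pi)-np.pi for i in range(round(2*np.pi/per))],key=abs)
    gs=[o[2]+np.pi/2,o[2]-np.pi/2] if k=='oblong' else list(np.pi/2+np.radians([0,-30,30,-60,60,180,150,210]))
    ok=None
    for e in dl:
        for g in gs:
            a=r.solve_ik([x,y,46],down(g)); b=r.solve_ik([*X,76],down(g+e)); c=r.solve_ik([*X,190],down(g+e)); f=r.solve_ik([x,y,190],down(g))
            if all(s is not None for s in(a,b,c,f)): ok=(g,e); break
        if ok: break
    g,e=ok; print('g,delta',np.degrees(ok).round(1))
    r.reach([x,y,110],down(g)); r.movel([x,y,46],speed=200); z0=r.get_position()[2]; r.clamp(30); op=r.get_opening(); print('open',round(op,1))
    assert op>15
    r.movel([x,y,190],speed=250); r.reach([*X,190],down(g+e)); r.movel([*X,92],speed=200); r.wait(.15)
    st=r.movel([*X,75.5],speed=25,f_stop=6); z=r.get_position()[2]-z0-30; print('stop',st,'z over floor',round(z,1),np.round(r.get_position(),1))
    if z>2.5: # not seated: small search
        for rad in (1.5,2.5):
            for t in np.arange(0,2*np.pi,np.pi/4):
                r.movel([X[0]+rad*np.cos(t),X[1]+rad*np.sin(t),z0+30+z-.5],speed=30)
                r.movel([X[0]+rad*np.cos(t),X[1]+rad*np.sin(t),75.5],speed=25,f_stop=6); z=r.get_position()[2]-z0-30
                if z<2.5: break
            if z<2.5: break
        print('search',z,rad,t)
        if z>2.5: return False
    r.ungrasp(); p=r.get_position(); r.movel([p[0],p[1],190],speed=250); print('t',r.get_time_s()); return True
E
python3 -c "
from pp import *
go('tri',(510.4,-226.6))"
```

```text
tri [ 510.429 -226.68     1.758    1.057] -> [595.8 165.6]
g,delta [90.  57.6]
open 25.3
stop True z over floor -0.3 [595.7 165.7  76.7]
t 63.8583
```

```bash
python3 -c "
from pp import *
(go('round',(621.2,-167.7)) and go('square',(477.8,-53.9)) and go('oblong',(627,-63.1)))
r.reach([C[0]+82,C[1],330],down(np.pi/2)); r.wait(.3); d=snap('wrist','chk'); cv2.imwrite('pics/chkb.png',cv2.resize(d['color'][:,:,::-1],(800,600)))
print(r.get_time_s())"
```

```text
round [ 621.152 -167.728    0.       0.623] -> [606.7 258.3]
g,delta [90.  0.]
open 25.2
stop True z over floor -0.4 [606.5 258.1  76.7]
t 72.1583
square [477.79  -53.962   0.942   0.793] -> [514.  269.2]
g,delta [ 90.  -15.7]
open 25.0
stop True z over floor -0.3 [514.1 269.4  76.7]
t 80.0083
oblong [627.047 -63.069   2.107   0.831] -> [503.1 176.5]
g,delta [210.7   7.5]
open 25.7
stop True z over floor 0.5 [503.1 176.5  76.7]
t 88.9583
91.1667
```

View pics/chkb.png

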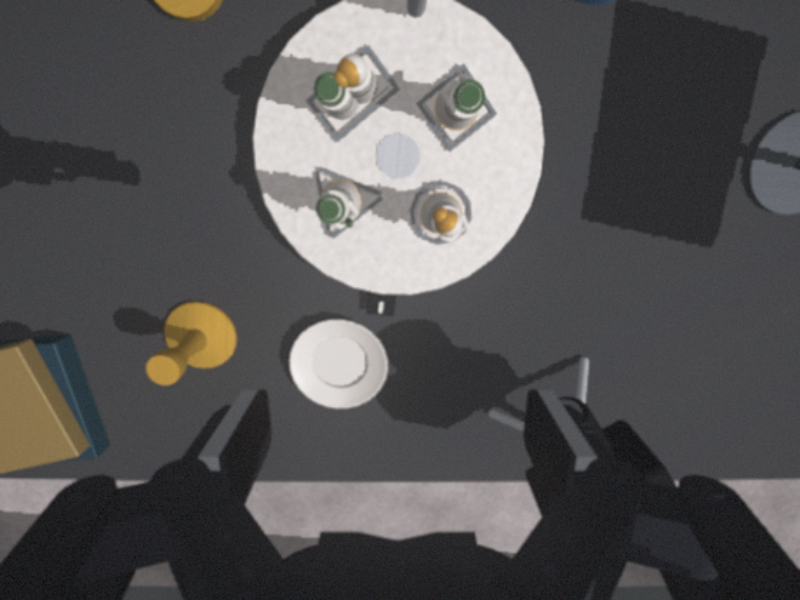

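All four are seated: oblong (350,92), square (458,105), tri (345,205), round (441,212). The platter is still at its loading angle, with the handle near (418,5). Now I'll turn the platter a quarter turn by the post.

```bash
cat > turn.py <<'E'
from pp import *
A0=TH+np.pi*3/4
H=lambda a,z:[C[0]+121*np.cos(a),C[1]+121*np.sin(a),z]
ok=None
for base in (np.pi/2,-np.pi/2,0,np.pi):
    L=[r.solve_ik(H(A0+t,65),down(A0+t+base)) for t in np.linspace(0,np.pi/2,7)]
    if all(s is not None for s in L): ok=base; break
print('base',ok)
r.reach(H(A0,190),down(A0+ok)); r.movel(H(A0,65),speed=150,f_stop=15); r.clamp(30); print('open',r.get_opening())
r.wait(.2)
for t in np.linspace(0,np.pi/2,13)[1:]:
    r.movel(H(A0+t,65),down(A0+t+ok),speed=70)
r.wait(.3); print(np.round(r.get_ft_force(),1)); r.ungrasp(); p=r.get_position(); r.movel([p[0],p[1],190],speed=200)
r.reach([C[0]+82,C[1],330],down(np.pi/2)); r.wait(.3); d=snap('wrist','chk2'); cv2.imwrite('pics/chk2b.png',cv2.resize(d['color'][:,:,::-1],(800,600)))
print(r.get_time_s())
E
python3 turn.py
```

```text
base 1.5707963267948966
open 15.09492921380224
[ 0.8 -0.2  6.6]
105.8083
```

View pics/chk2b.png

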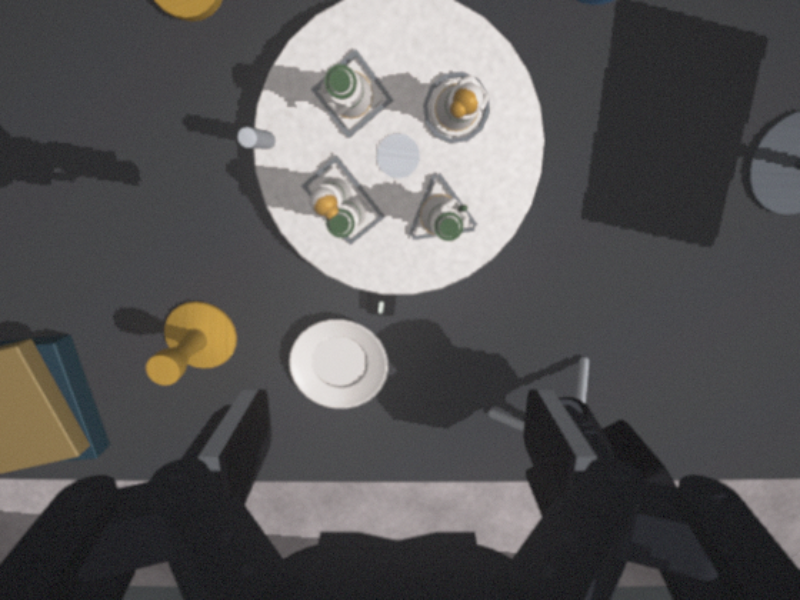

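The platter is a quarter turn on, with all four figurines still in their pockets and the handle at (248,137). Last is the dial: push the far end first, then the line end, reading the angle by image code.

```bash
cat > dial.py <<'E'
from h import *
flip=True;O=10.3;Hh=12;Z=66
def dang(d):
    u,v=proj(d,[*AX,83]); m=d['color'].min(2)>150; yy,xx=np.nonzero(m); k=np.hypot(xx-u,yy-v)<19
    W=np.array([onz(d,(x,y),83)[:2] for x,y in zip(xx[k],yy[k])]); c=W.mean(0); w,V=np.linalg.eigh(np.cov((W-c).T)); e=V[:,1]
    if e@(c-AX)<0: e=-e
    return np.degrees(np.arctan2(e[1],e[0]))%360,int(k.sum())
def P1(th,gap,z=Z,s=14): # far end, finger on +y/+x side, CW
    t=np.radians(th-180); d=np.array([np.cos(t),np.sin(t)]); n=np.array([-np.sin(t),np.cos(t)])
    return tip((*(AX+s*d+(7+gap)*n+[Hh,O]),z),flip,8)
def P2(th,gap,z=Z): # line end, finger on -x side
    t=np.radians(th); d=np.array([np.cos(t),np.sin(t)]); n=np.array([-np.sin(t),np.cos(t)])
    c=AX+22*d+7*n; return tip((c[0]-Hh-gap,c[1]-4,z),flip,8)
def run(P,ths,gap0=20):
    p,q=P(ths[0],gap0,150); r.reach(p,q); r.wait(.15); f0=np.array(r.get_ft_force())
    p,q=P(ths[0],gap0); print('blocked' if r.movel(p,speed=80,f_stop=8) else 'down')
    p,q=P(ths[0],2); r.movel(p,speed=50,f_stop=12)
    for th in ths:
        p,q=P(th,0); st=r.movel(p,speed=30,f_stop=20)
        print(th,st,np.round(np.array(r.get_ft_force())-f0,1))
        if st: break
    p,q=P(th,gap0); r.movel(p,speed=100); p,q=P(th,gap0,150); r.movel(p,speed=150)
def see(n):
    d=nadir(*AX,n); a=dang(d); print(n,'angle',a,'clicks',(dang(load('nd3'))[0]-a[0])/20,'t',r.get_time_s())
E
python3 - <<'E'
from dial import *
for n in('nd','nd2','nd3'): print(n,dang(load(n)))
r.reach([500,-200,300],down(np.pi/2)); r.clamp(20)
run(P1,list(range(168,124,-5))); see('nd4')
E
```

```text
nd (np.float64(129.6282020394108), 73)
nd2 (np.float64(129.34276114522524), 74)
nd3 (np.float64(169.82168212615773), 69)
down
168 False [0.5 0.9 1.8]
163 False [0.6 1.1 1.7]
158 False [0.4 1.7 2. ]
153 False [0.  3.3 1.4]
148 False [-0.4  1.2  1.2]
143 False [0.4 0.8 1.7]
138 False [ 0.1 -0.4  0.6]
133 False [-0.3  2.5  1.3]
128 False [1.2 2.9 1.1]
nd4 angle (np.float64(150.38768612080693), 74) clicks 0.9716998002675397 t 115.7
```

Run:
```python
from dial import *
run(P1,[140,134,128,123,119,115]); see('nd5')
```

```text
down
140 False [-0.   0.3  1. ]
134 False [ 0.1  1.5 -0. ]
128 False [2.  2.9 0. ]
123 False [0.4 0.5 0.2]
119 False [0.8 1.1 0.1]
115 False [ 0.7  3.7 -0.4]
nd5 angle (np.float64(129.95813752540795), 76) clicks 1.9931772300374888 t 122.2667
```

Run:
```python
from dial import *
run(P2,[130,125,120,115,110,105,101]); see('nd6')
```

```text
down
130 False [-2.   0.4  0.9]
125 False [-4.2 -0.5  1.1]
120 False [-3.5  1.7  0.1]
115 False [-0.7  0.   0.9]
110 False [-2.2 -0.6  1.2]
105 False [-2.6 -0.5  0.3]
101 False [-0.9 -0.   0.5]
nd6 angle (np.float64(90.10391914438067), 76) clicks 3.985888149088853 t 129.075
```

Run:
```python
from h import *
d=snap('top','topF'); w=load('nd6')
a=cv2.resize(d['color'][140:300,110:310,::-1],(500,400),interpolation=cv2.INTER_CUBIC); b=cv2.resize(w['color'][54:164,228:328,::-1],(300,400),interpolation=cv2.INTER_CUBIC)
cv2.imwrite('pics/fin.png',np.hstack([a,b])); print(r.get_time_s())
```

```text
129.125
```

View pics/fin.png

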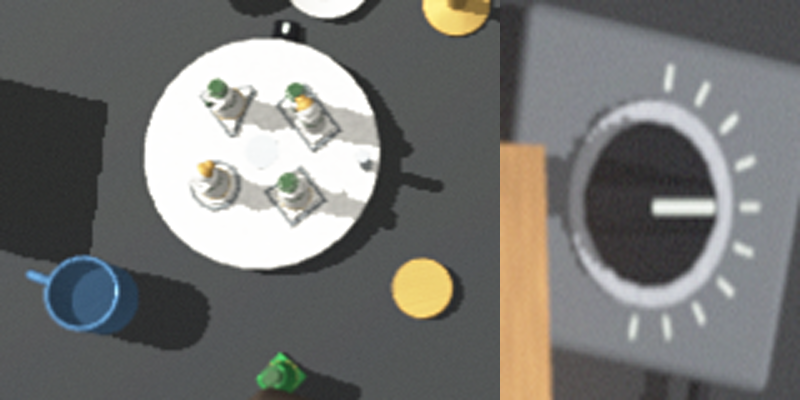

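The four figurines sit in their pockets on the turned platter. The dial line (715,207) points at the fifth tick (750,207), which is four clicks from the stop. I'm handing the job in.

```bash
python3 -c "
from plant import r
print(r.job_done())"
```

```text
the job is handed in; nothing more can be done
None
```

The job is handed in at about 129 s of the 210 s: the dial went back to its stop, all four figurines are in their pockets, the platter is turned a quarter turn anticlockwise, and the dial is four clicks up; no verdict came back.

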